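# Weigh the gas cartridges and load the full one

### The job

One of the two steel gas cartridges in the grey stand is full and the other is spent, and only weight tells them apart: set one gently in the cup of the balance, let go and see whether the cup sinks (full) or stays up (spent). Then press the full one straight down into the well of the white gas unit until you feel its seat reach the stop, and finish with the spent one standing in the balance cup, held up for the next person to see. Load the balance with no more than 15 N and the gas unit with no more than 25 N, and leave the things around in place.

Things in the scene. Friction and masses are not known exactly. Their poses are not given: they have to be found in the camera images.
- cartridge_1_mid (a point): steel gas cartridge, upright, 32 mm in diameter and 116 mm tall, straight-sided from 6 to 92 mm above its foot, then a cone to a 17 mm neck. Either full (0.28 to 0.35 kg) or spent (0.16 to 0.22 kg); both look alike and either may stand in either hole. This point is its centre, on the axis, 58 mm above the foot; z points up the axis.
- cartridge_1_foot (a point): centre of the underside of the same cartridge; z points up its axis.
- cartridge_1: the same cartridge; origin at the centre of its underside.
- cartridge_2_mid (a point): steel gas cartridge, upright, 32 mm in diameter and 116 mm tall, straight-sided from 6 to 92 mm above its foot, then a cone to a 17 mm neck. Either full (0.28 to 0.35 kg) or spent (0.16 to 0.22 kg); both look alike and either may stand in either hole. This point is its centre, on the axis, 58 mm above the foot; z points up the axis.
- cartridge_2_foot (a point): centre of the underside of the same cartridge; z points up its axis.
- cartridge_2: the same cartridge; origin at the centre of its underside.
- stand: fixed grey plastic block 58x128x34 mm with two round holes 36 mm wide and 24 mm deep, 68 mm apart along its y axis, in which the two unchecked cartridges stand, feet 10 mm above the worktop. Origin at the centre of its underside.
- balance: fixed check balance, grey housing 236x84x46 mm, long side along its x axis, tower with scale and pointer in the middle, 149 mm high. The cup is 90 mm from the middle towards -x, on a pan that moves straight up and down; at +x rides a fixed brass check weight, half-way between a full and a spent cartridge. It settles within half a second. Origin: centre of the underside.
- cup_floor (a point): centre of the inner floor of the round steel weighing cup; it moves with the pan. The cup is 35 mm wide inside and 24 mm deep, with a flared rim; z up.
- beam (a joint): tilt of the balance beam (rad): -0.12 = cup fully raised (as when empty, or with a spent cartridge), 0 = level, +0.12 = cup fully down (with a full one). From end to end the cup moves 22 mm.
- gas_unit: fixed white gas unit 118x110 mm, 60 mm high, with a gauge and a tap on its front (-x) side and a steel-collared round cartridge well in the middle of its top. Must never bear more than 25 N. Origin at the centre of its underside.
- well_mouth (a point): centre of the well's mouth, level with the top of its steel collar, 66 mm above the worktop; z up. The well is 36 mm wide.
- seat (a joint): travel of the rubber-faced seat in the well (m): 0 = up, as at the start; 0.012 = on its hard stop. It takes about 10 N to move, more than a cartridge weighs, and stays put; its washer gives 1 mm per 10 N. An adjuster sets its height: when up it lies 13 to 33 mm below the mouth, different every time and not measured, so the stop has to be felt.
- oil_bottle_mid (a point): bystander: small brown dropper bottle with a black cap, 34 mm in diameter, 78 mm tall; the point is 39 mm above its underside, over the middle. Leave it alone.
- dial_timer_mid (a point): bystander: white dial timer on a foot, 53x86x104 mm; the point is 52 mm above its underside, over the middle. Leave it alone.
- marker_mid (a point): bystander: black marker pen lying down, 144 mm long, 11 mm thick; the point is 5 mm above its underside, over the middle. Leave it alone.
- clay_tray_mid (a point): bystander: flat pale clay tray, 40x90x10 mm; the point is 5 mm above its underside, over the middle. Leave it alone.
- vial_mid (a point): bystander: white vial with a red cap, 19 mm in diameter, 90 mm tall, standing; the point is 45 mm above its underside, over the middle. Leave it alone.
Mind the look-alikes: they are no part of the job. Leave any blue or orange look-alike of the cartridge_1 alone.

How it is judged:
By the outcome, as a careful person would: the job done as asked, in the order asked, and still so for the second after the job is handed in, with the robot touching nothing.
It also fails if it takes over 70 s, if anything falls off the work surface, if the arm or the gripper's body presses on something with over 40 N, if the wrist force passes 120 N, or if a joint passes its speed limit or range.

### The arm

A 7-joint arm with a two-finger parallel gripper is mounted at the origin on a cart in front of the work surface, level with it; the furniture and walls round the work are solid. World frame = base frame: x ahead of the robot, y to its left, z up, the work surface at z = 0. Lengths are in mm, angles in rad, forces in N, time in s.
With the tool pointing down it reaches from about 400 to 875 mm from the base axis. Payload 4.4 kg.
Tool frame: the origin (TCP) lies at the very end of the fingers, on their centre line; the grasp point (between the pads) lies 19 mm behind it; z points along the fingers, y is the direction in which the jaws open and shut (so a half turn about z gives the same grasp; the last joint's range is limited). The gripper opens to 85 mm and grips with 20 to 120 N. Pads are 22 mm wide; open, the fingers measure 114 mm over their backs; the gripper's body (76 mm by 85 mm) begins 54 mm behind the grasp point. The pads swing forward as they close: fully open they stand 13 mm farther back than shut.
Start: joints at [1.245, 0.628, 0.038, 1.517, -0.027, 0.996, -0.02], TCP at [167.004, -628.194, 231.313] pointing down, gripper open.
Joint ranges: [-3.06, 3.06], [-0.37, 2.12], [-1.25, 1.32], [0.18, 2.47], [-1.1, 4.24], [0.23, 1.98], [-2.94, 2.94]. Speed limits (rad/s): [2.57, 2.57, 3.14, 3.14, 3.14, 3.14, 3.14].

### API

Orientations are given as [roll, pitch, yaw] about the fixed x, y, z axes, in that order (R = Rz(yaw) Ry(pitch) Rx(roll)).
In Python, from cell import ctrl gives the robot as it stands.
- The arm moves only by the shell command python3 -m crank 'ROWS' [OPENING]. ROWS is JSON, a list that holds one entry, the list of rows, each a list of 6 numbers: the shift along the tool's x, y, z in units of 30 mm (1.0 is 30 mm), then the turn, a rotation vector about the tool's x, y, z in units of 6 degrees (1.0 is 6 degrees). In form: [[[tx, ty, tz, rx, ry, rz], ...]]. A call has 1 to 12 rows; each row shifts and turns the pose as measured when the row begins, along the tool's axes as they then stand; what a row does not reach is not made up. A row lasts 1/12 s, in which the tool goes at most 41.7 mm and 7.16 degrees, less where a joint would pass 70% of its speed; a pose out of reach is approached as far as the arm can. A call is refused whole if a number of a shift passes 1 or a number of a turn 1, either way. A call with a gripper value outside its range is refused whole. OPENING is the gripper command: -1 is fully open, 1 is shut, values between are in proportion, set as the call begins (- or left out, the last holds). The fingers move at their own pace and stop on an object; the grip force is fixed at half the most. Time passes only in rows, so rows that do not move let the fingers close. It gives the time, the measured TCP pose, the force and the opening at its end, in the units of the state.
- ctrl.read_state(): the state, without advancing time (a new reading comes with each control period).
- ctrl.get_image(name): name is "scene" or "top" or "wrist"; returns a dict with "color" (384x512x3 uint8, red, green, blue), "depth" (384x512 float32, mm along the optical axis (not along the pixel's ray), 0 where there is no reading), "camera_matrix" (3x3 intrinsics, pixels), "k1" (the pictures are not rectified: a ray, as slopes to the right and down, at radius r is drawn at 1 + k1 r^2 times it, then the intrinsics apply), "R" (3x3) and "t" (3): a world point X has camera coordinates R X + t. Camera axes: x right, y down, z forward; pixel columns grow to the right and rows downward; lengths in mm; the calibration is good to about 2 mm. A picture is of the moment at which its call begins.
- ctrl.finish_job(): hands the job in, once; it reports no verdict.
Trained networks look in a picture, given as the dict that the camera call returned (one of the last four; its "shot" number tells which), for a name from the list of things; names that differ only in an ending like _2 or _b are one class to them, and where a whole thing is asked for, a point or a joint stands for the part that bears it (a point fixed in the world has none). Each returns a list of dicts, best first, with "conf" (0 to 1); they miss things now and then, are a little off and sometimes report something else, mostly with a low value. They report only what shows in the picture. A call takes as long as a camera call. They do not tell look-alikes from the thing itself.
- ctrl.search_frame(query, picture): "extent" ([centre column, centre row, width, height] in pixels, round what is visible of it).
The state is a dict: "clock": time; "qpos": joint angles; "qd": joint speeds; "tau": joint torques, N m; "eef_pos": TCP position; "tool_rot": TCP orientation; "force": force on the tool from outside, world axes, zero at the start; "torque": the same for the moment, N m; "width": finger opening in mm.
Only numpy, scipy, OpenCV 4.12 (cv2) and the standard library are available. Lean on these libraries where they do the work, as an engineer would, in place of code of your own. Each camera call takes 0.05 s, during which the arm holds its last target. There are 200 camera calls.

## Working session

There is one attempt and no reset: what is moved stays moved. The work goes in short steps, Python scripts to look and compute and a shell command to move; the robot and the scene stay as the last step left them, time stands still between calls to the robot, and variables do not carry over. Pictures are saved under pics/ and viewed, about 8 in all and at most 12, crops included, and the job is handed in when it is done.

```bash
mkdir -p pics; ls; cat > h.py <<'E'
import numpy as np, cv2
from cell import ctrl
def unproj(im,u,v,z=None,d=None):
    K=im["camera_matrix"];k=im["k1"]
    p=np.array([(u-K[0][2])/K[0][0],(v-K[1][2])/K[1][1]]);q=p.copy()
    for _ in range(20): q=p/(1+k*(q@q))
    R=np.array(im["R"]);t=np.array(im["t"]);ray=np.array([q[0],q[1],1.])
    c=-R.T@t;w=R.T@ray
    s=(z-c[2])/w[2] if d is None else d
    return c+s*w
def proj(im,X):
    c=np.array(im["R"])@np.array(X,float)+np.array(im["t"]);q=c[:2]/c[2]
    q=q*(1+im["k1"]*(q@q));K=im["camera_matrix"]
    return q[0]*K[0][0]+K[0][2],q[1]*K[1][1]+K[1][2]
def cloud(im):
    d=im["depth"];K=np.array(im["camera_matrix"],float)
    h,w=d.shape;u,v=np.meshgrid(np.arange(w),np.arange(h))
    pts=cv2.undistortPoints(np.stack([u,v],-1).reshape(-1,1,2).astype(float),K,np.array([im["k1"],0,0,0.])).reshape(h,w,2)
    P=np.dstack([pts*d[...,None],d])-np.array(im["t"])
    P=P@np.array(im["R"]);P[d<=0]=np.nan
    return P
def save(im,name,crop=None,s=1):
    c=im["color"][...,::-1]
    if crop: c=c[crop[1]:crop[3],crop[0]:crop[2]]
    cv2.imwrite("pics/"+name,cv2.resize(c,None,fx=s,fy=s,interpolation=cv2.INTER_CUBIC))
E
python3 - <<'E'
from h import *
for n in("top","scene"):
    im=ctrl.get_image(n); save(im,n+"1.png",s=1.5)
    print(n,"cam",-np.array(im["R"]).T@np.array(im["t"]))
    P=cloud(im)
    for q in("cartridge_1","stand","balance","cup_floor","gas_unit","well_mouth","oil_bottle_mid","vial_mid","dial_timer_mid","marker_mid","clay_tray_mid"):
        for r in ctrl.search_frame(q,im)[:4]:
            e=r["extent"];p=P[int(np.clip(e[1],0,383)),int(np.clip(e[0],0,511))]
            print(q,round(r["conf"],2),np.round(e),np.round(p))
print(ctrl.read_state())
E
```

```text
pics
top cam [323.04265617  39.25613586 997.21510835]
cartridge_1 0.78 [189. 254.  17.  15.] [376. 188. 123.]
cartridge_1 0.75 [134. 235.  18.  14.] [436. 327.  80.]
cartridge_1 0.69 [204. 210.  15.  16.] [481. 147.  99.]
cartridge_1 0.57 [163. 249.  22.  15.] [394. 249. 109.]
stand 0.97 [181. 252.  54.  33.] [388. 223.  33.]
balance 0.69 [278. 191.  90.  70.] [517. -38.  86.]
cup_floor 0.83 [248. 205.  22.  22.] [484.  40. 103.]
cup_floor 0.45 [362. 204.  61.  52.] [ 474. -261.   46.]
gas_unit 0.64 [363. 204.  60.  49.] [ 473. -262.   50.]
well_mouth 0.72 [364. 204.  64.  56.] [ 474. -265.   47.]
oil_bottle_mid 0.55 [340. 149.  14.  20.] [ 625. -220.   60.]
vial_mid 0.41 [189. 256.  17.  14.] [374. 188. 124.]
vial_mid 0.23 [247. 207.  23.  24.] [478.  41. 107.]
dial_timer_mid 0.72 [194. 168.  37.  33.] [599. 171.  82.]
dial_timer_mid 0.33 [190. 254.  18.  11.] [378. 184. 117.]
marker_mid 0.53 [242. 257.  38.  34.] [363.  68.   7.]
marker_mid 0.39 [189. 254.  16.  15.] [376. 186. 120.]
clay_tray_mid 0.71 [300. 248.  35.  26.] [374. -88.   5.]
clay_tray_mid 0.36 [361. 205.  65.  51.] 
[... 1064 characters left out ...]
.   7.]
{'clock': 1.2, 'qpos': array([ 1.24520068,  0.62840475,  0.03851265,  1.51742704, -0.02700616,
        0.99633152, -0.02001538]), 'qd': array([-1.36639741e-03,  1.24688785e-03, -1.15216896e-03, -3.70964160e-04,
       -7.41570454e-05, -6.74812393e-04, -1.58522271e-03]), 'tau': array([ 5.61332454e-04, -5.63283992e+01,  1.22564502e+00, -1.93789297e+01,
        1.08511289e-02,  1.47271032e-03,  4.65528416e-06]), 'eef_pos': array([ 166.99057743, -628.16999622,  231.30189899]), 'tool_rot': array([-3.14153996e+00, -3.24102669e-05,  2.59741064e-01]), 'force': array([ 0.50812228, -0.09624524, -0.63205966]), 'torque': array([-0.01474847, -0.03465684,  0.05783131]), 'width': 85.09688448611998}
```

View pics/top1.png

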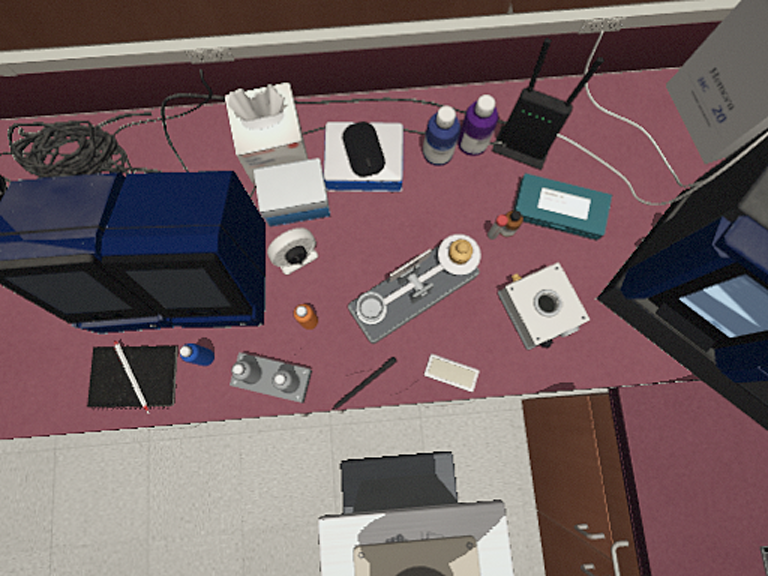

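View pics/scene1.png

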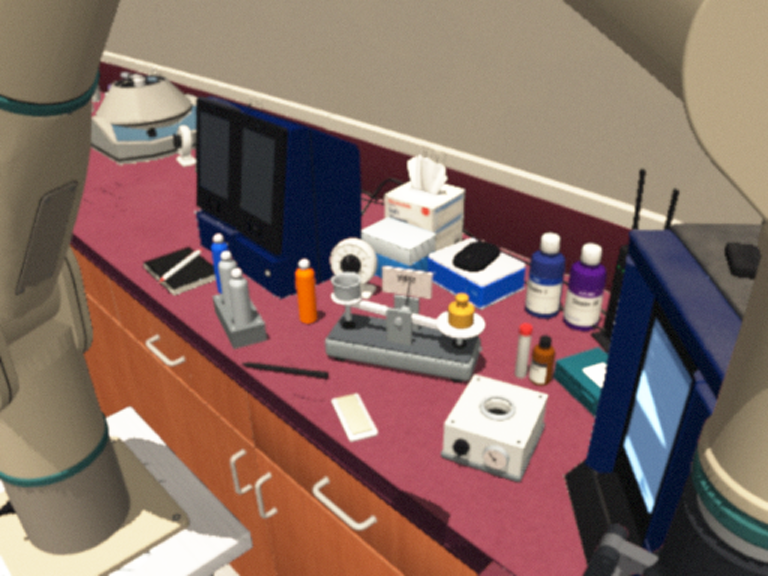

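```bash
python3 - <<'E'
from h import *
im=ctrl.get_image("top");np.save("top.npy",im,allow_pickle=True)
P=cloud(im).reshape(-1,3);P=P[~np.isnan(P[:,0])]
im2=ctrl.get_image("scene");P2=cloud(im2).reshape(-1,3);P2=P2[~np.isnan(P2[:,0])]
A=np.vstack([P,P2])
ys=range(450,-750,-75)
print("y\\x",list(range(100,800,75)))
for y in ys:
    print(y,[int(A[m,2].max()) if (m:=(abs(A[:,0]-x)<38)&(abs(A[:,1]-y)<38)).sum()>3 else None for x in range(100,800,75)])
E
python3 - <<'E'
from h import *
im=np.load("top.npy",allow_pickle=True).item()
print(im["camera_matrix"],im["k1"])
P=cloud(im);g=cv2.cvtColor(im["color"],cv2.COLOR_RGB2HSV)
def near(c,r,z0,z1):
    m=(np.hypot(P[...,0]-c[0],P[...,1]-c[1])<r)&(P[...,2]>z0)&(P[...,2]<z1); return P[m]
for n,c in(("c_a",(378,188)),("c_b",(394,249))):
    p=near(c,30,112,140); print(n,len(p),p.mean(0),p.min(0),p.max(0))
s=near((388,223),90,26,42); print("stand",s.mean(0),cv2.minAreaRect(s[:,:2].astype(np.float32)))
s=near((474,-262),100,50,75); print("gas",s.mean(0),cv2.minAreaRect(s[:,:2].astype(np.float32)))
s=near((484,40),40,90,125); print("cup",s.mean(0),s.max(0),cv2.minAreaRect(s[:,:2].astype(np.float32)))
s=near((517,-38),150,38,52); print("bal",cv2.minAreaRect(s[:,:2].astype(np.float32)))
c=im["color"][120:290,110:410,::-1];cv2.imwrite("pics/topc.png",cv2.resize(c,None,fx=2.66,fy=2.66,interpolation=cv2.INTER_CUBIC))
E
```

```text
y\x [100, 175, 250, 325, 400, 475, 550, 625, 700, 775]
450 [-900, -901, -898, 21, 23, 210, 320, 305, 268, 29]
375 [-899, -901, -902, 16, 118, 237, 319, 304, 266, 22]
300 [-901, -901, -901, 3, 128, 258, 317, 644, 264, 4]
225 [-899, -900, -895, 102, 128, 275, 317, 642, 262, 128]
150 [4, 5, -901, 101, 126, 119, 86, 635, 89, 128]
75 [16, 4, -901, 12, 43, 132, 45, 627, 87, 88]
0 [363, 4, -902, 3, 40, 133, 151, 619, 68, 76]
-75 [425, 3, -897, 12, 14, 105, 150, 611, 49, 147]
-150 [555, 4, -901, 13, 12, 4, 135, 603, 4, 148]
-225 [600, -900, -901, 4, 64, 68, 63, 595, 37, 295]
-300 [-901, -899, -900, 4, 63, 69, 63, 39, 39, 294]
-375 [5, 5, 4, 4, 11, 363, 341, 38, 38, 6]
-450 [4, 4, 6, 3, 362, 374, 364, 360, 33, 4]
-525 [618, 349, 5, 362, 363, 375, 363, 327, 253, 12]
-600 [621, 541, 82, 120, None, None, None, None, 247, 234]
-675 [425, None, None, -746, None, None, None, None, 158, 129]
[[367.78852498   0.         251.86140522]
 [  0.         367.78852498 190.25899871]
 [  0.           0.           1.        ]] 0.01067425247081402
c_a 49 [379.07407863 191.21462743 123.63826632] [369.71356414 183.68226222 112.25628882] [387.98228532 199.1450223  128.75365954]
c_b 50 [400.15390317 255.50838385 122.70100506] [391.68186648 247.93132988 112.49913742] [407.49084504 263.66163667 128.22531224]
stand [388.18370491 219.61620613  33.19727144] ((390.285888671875, 225.342529296875), (128.555908203125, 57.999534606933594), 72.07280731201172)
gas [ 473.41222169 -262.29265453   59.42239676] ((471.3962097167969, -263.9344482421875), (119.2294921875, 107.7904052734375), 19.515329360961914)
cup [482.68852707  38.55063539 105.65678931] [503.93458153  65.24147145 124.99048448] ((480.2332763671875, 33.46503829956055), (42.28041458129883, 62.618629455566406), 5.332058429718018)
bal ((523.7053833007812, -36.49009704589844), (80.2177734375, 229.63751220703125), 28.466327667236328)
```

View pics/topc.png

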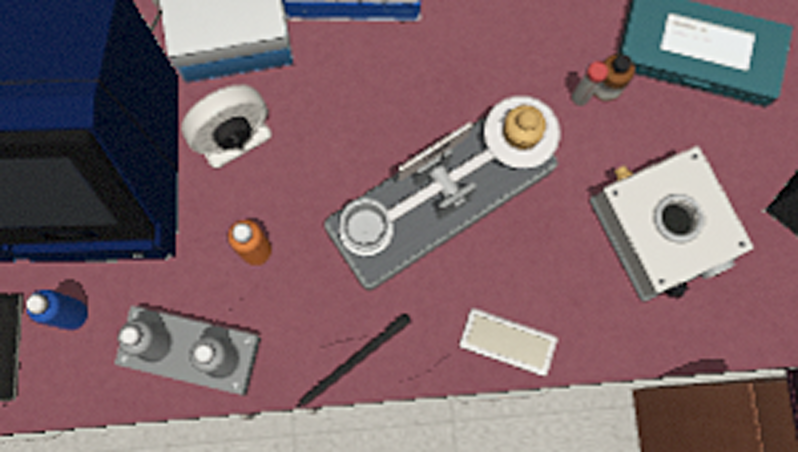

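```bash
python3 -m crank '[[[0,-1,-0.5,0,0,0],[0,-1,-0.5,0,0,0],[0,-1,-0.5,0,0,0],[0,-1,0,0,0,0],[0,-1,0,0,0,0],[0,-1,0,0,0,0],[0.5,-0.5,0,0,0,-0.32],[1,0,0,0,0,-0.65],[1,0,0,0,0,-0.65],[1,0,0,0,0,-0.65],[1,0,0,0,0,-0.65],[1,0,0,0,0,-0.65]]]' -1
python3 - <<'E'
from h import *
im=np.load("top.npy",allow_pickle=True).item()
for u,v in((176,217),(110,218)): print([unproj(im,u,v,z) for z in(0,30)])
E
```

```text
clock: 2.3
eef_pos: [262.1, -366.2, 276.7]
tool_rot: [3.139, 0.005, 0.632]
force: [-0.7, -1.0, 0.5]
width: 85.4
[array([485.74444508, 236.62278068,   0.        ]), array([480.84976025, 230.68524595,  30.        ])]
[array([498.23459301, 416.14544484,   0.        ]), array([492.96415731, 404.80718976,  30.        ])]
```

```bash
python3 -m crank '[[[1,0,0,0,0,-0.65],[1,0,0,0,0,-0.65],[1,0,0,0,0,-0.65],[1,0,0,0,0,-0.65],[1,0,0,0,0,-0.65],[0.5,0,0,0,0,-0.32],[0,0,0,0,0,0]]]'
python3 - <<'E'
from h import *
im=ctrl.get_image("wrist");np.save("w_gas.npy",im,allow_pickle=True);save(im,"w_gas.png",s=1.2)
print("cam",-np.array(im["R"]).T@im["t"],"axis",np.array(im["R"])[2]);print(ctrl.read_state()["eef_pos"],proj(im,(471,-264,66)),proj(im,(481,42,110)))
for q in("well_mouth","cup_floor"): print(q,ctrl.search_frame(q,im)[:2])
E
```

```text
clock: 2.88
eef_pos: [389.1, -239.6, 278.0]
tool_rot: [3.132, 0.003, 1.037]
force: [0.5, 0.4, 0.6]
width: 85.3
cam [ 429.95136212 -169.74486836  420.24686168] axis [-0.15502671 -0.27944686 -0.94756328]
[ 388.24923475 -240.81688603  277.96955738] (np.float64(323.8469660799164), np.float64(143.6788791163786)) (np.float64(164.07757895784326), np.float64(-188.82601042935846))
well_mouth [{'extent': [325.6, 139.4, 137.9, 134.6], 'conf': 0.96}]
cup_floor []
```

View pics/w_gas.png

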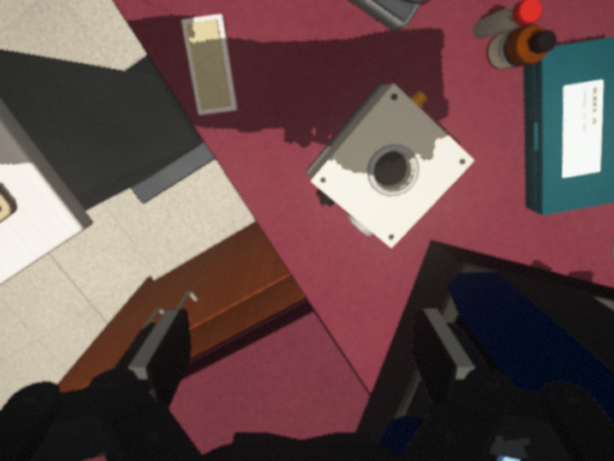

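```bash
python3 - <<'E'
from h import *
im=np.load("w_gas.npy",allow_pickle=True).item()
print("collar",unproj(im,327.3,141.5,66),"screws",np.mean([unproj(im,u/1.2,v/1.2,60) for u,v in((394,97),(462,161),(391,237),(323,180))],0))
P=cloud(im);m=(np.hypot(P[...,0]-471,P[...,1]+264)<110)&(P[...,2]>55)&(P[...,2]<75);s=P[m]
r=cv2.minAreaRect(s[:,:2].astype(np.float32));print(r,np.median(s[:,2]))
m=(np.hypot(P[...,0]-471,P[...,1]+264)<40)&(P[...,2]>63)&(P[...,2]<75);s=P[m];print("collar pts",len(s),s.mean(0),(s.max(0)+s.min(0))/2,cv2.minEnclosingCircle(s[:,:2].astype(np.float32)))
c=cv2.resize(im["color"][105:180,290:365,::-1],None,fx=7,fy=7,interpolation=cv2.INTER_CUBIC);cv2.imwrite("pics/wellc.png",c)
E
python3 -m crank '[[[1,0,0,0,0,-0.65],[1,0,0,0,0,-0.65],[1,0,0,0,0,-0.65],[1,0,0,0,0,-0.65],[1,0,0,0,0,-0.65],[0.5,0,0,0,0,0],[0,0,0,0,0,0]]]'
python3 - <<'E'
from h import *
im=ctrl.get_image("wrist");np.save("w_cup.npy",im,allow_pickle=True);save(im,"w_cup.png",s=1.2)
print(ctrl.read_state()["eef_pos"],proj(im,(481,42,110)))
for q in("cup_floor","cartridge_1"): print(q,ctrl.search_frame(q,im)[:4])
E
```

```text
collar [ 475.3542656  -263.78742634   66.        ] screws [ 475.67936283 -265.90465229   60.        ]
((475.53369140625, -265.9469299316406), (112.5120620727539, 105.89545440673828), 19.734092712402344) 60.05597570008574
collar pts 591 [ 475.19219954 -263.57690714   65.39194771] [ 475.6488496  -265.27753677   65.32946935] ((475.492919921875, -265.088623046875), 24.518953323364258)
clock: 3.62
eef_pos: [446.2, -102.8, 275.6]
tool_rot: [3.137, 0.016, 1.348]
force: [0.2, 0.4, 0.4]
width: 85.6
[ 445.76880854 -104.56830237  275.53322005] (np.float64(251.31600360206923), np.float64(-1.432576886329059))
cup_floor [{'extent': [257.8, 19.9, 58.9, 39.4], 'conf': 0.88}]
cartridge_1 []
```

View pics/w_cup.png

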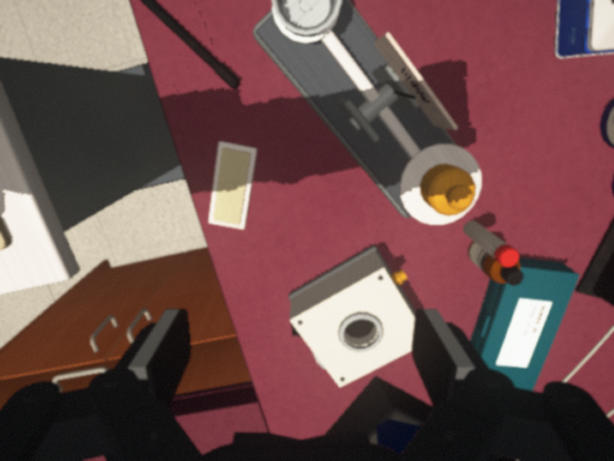

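View pics/wellc.png

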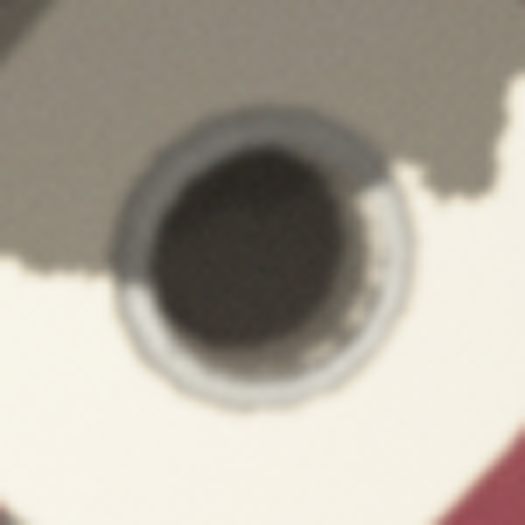

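```bash
python3 -m crank '[[[0.9,-0.43,0,0,0,0.2],[0.9,-0.43,0,0,0,0.2],[0.9,-0.43,0,0,0,0.2],[0,0,0,0,0,0]]]'
python3 - <<'E'
from h import *
im=ctrl.get_image("wrist");np.save("w_cup.npy",im,allow_pickle=True);save(im,"w_cup2.png",s=1.2)
r=ctrl.search_frame("cup_floor",im)[:1];print(r,ctrl.search_frame("cartridge_1",im)[:4])
P=cloud(im);s=P[np.hypot(P[...,0]-481,P[...,1]-42)<50]
print(np.histogram(s[:,2],bins=range(40,140,4)))
for lo,hi in((96,130),(100,130),(104,130)):
    q=s[(s[:,2]>lo)&(s[:,2]<hi)&(np.hypot(s[:,0]-481,s[:,1]-42)<32)];print(lo,len(q),q.mean(0),(q.min(0)+q.max(0))/2,cv2.minEnclosingCircle(q[:,:2].astype(np.float32)))
u,v=map(int,proj(im,(481,42,110)));print(u,v)
cv2.imwrite("pics/cupc.png",cv2.resize(im["color"][max(0,v-45):v+45,u-45:u+45,::-1],None,fx=6,fy=6,interpolation=cv2.INTER_CUBIC))
E
```

```text
clock: 4.1
eef_pos: [426.8, -27.2, 273.1]
tool_rot: [3.135, 0.022, 1.253]
force: [-0.5, 0.2, -0.8]
width: 85.5
[{'extent': [289.5, 84.8, 64.7, 61.6], 'conf': 0.55}] []
(array([ 899,  663,    0,    0,    0,    0,    0,    0,    0,    0,    5,
          4,   86,   96,    3,  131, 1186,   42,   42,   41,  106,  329,
        734,    0]), array([ 40,  44,  48,  52,  56,  60,  64,  68,  72,  76,  80,  84,  88,
        92,  96, 100, 104, 108, 112, 116, 120, 124, 128, 132, 136]))
96 2427 [483.66603528  38.73741249 114.77440707] [482.6204267   39.17500329 114.49498247] ((482.380859375, 38.482139587402344), 24.029375076293945)
100 2424 [483.69484125  38.73670754 114.79354497] [482.6204267   39.17500329 115.10549585] ((482.380859375, 38.482139587402344), 24.029375076293945)
104 2293 [484.64510966  38.31756552 115.53719809] [483.11346252  38.57327052 117.00745264] ((482.9333801269531, 38.266719818115234), 23.480300903320312)
282 79
```

View pics/cupc.png

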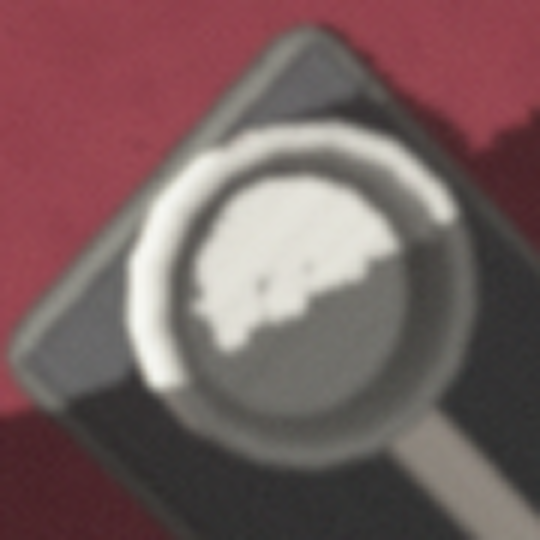

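```bash
python3 - <<'E'
from h import *
im=np.load("w_cup.npy",allow_pickle=True).item()
print(unproj(im,287.3,83,131),unproj(im,286.6,83.3,106))
P=cloud(im);m=(np.hypot(P[...,0]-482,P[...,1]-39)<32)
q=P[m&(P[...,2]>126)];A=np.c_[2*q[:,:2],np.ones(len(q))];s=np.linalg.lstsq(A,(q[:,:2]**2).sum(1),rcond=None)[0];print("rim fit",s[:2],np.median(q[:,2]),(q[:,:2].min(0)+q[:,:2].max(0))/2)
q=P[m&(P[...,2]>102)&(P[...,2]<109)];print("floor",q.mean(0),(q.min(0)+q.max(0))/2)
E
python3 -m crank '[[[0.9,-0.43,0,0,0,0],[0.9,-0.43,0,0,0,0],[0.9,-0.43,0,0,0,0],[0.6,-0.1,0,0,0,0],[0,0,0,0,0,0]]]'
python3 - <<'E'
from h import *
im=ctrl.get_image("wrist");np.save("w_st.npy",im,allow_pickle=True);save(im,"w_st.png",s=1.2)
P=cloud(im)
for c in((379,191),(400,255.5)):
    print(c,proj(im,(*c,126)))
    m=(np.hypot(P[...,0]-c[0],P[...,1]-c[1])<14)&(P[...,2]>118)&(P[...,2]<135);q=P[m];print(len(q),q.mean(0) if len(q) else 0,(q.min(0)+q.max(0))/2 if len(q) else 0)
print(ctrl.search_frame("cartridge_1",im)[:4])
E
```

```text
[482.21336375  39.09422839 131.        ] [484.14540945  37.89697537 106.        ]
rim fit [482.9813602   38.51560975] 129.18571811995506 [483.2754801   38.55953959]
floor [483.13445824  38.64128555 105.82704398] [480.01911543  41.70482471 105.47857949]
clock: 4.67
eef_pos: [423.4, 65.8, 269.7]
tool_rot: [3.131, 0.028, 1.223]
force: [0.1, 0.3, -0.3]
width: 85.1
(379, 191) (np.float64(143.3998393868461), np.float64(53.98126286989179))
426 [381.90946509 189.287629   124.41312954] [381.2992371  189.67434088 122.82233501]
(400, 255.5) (np.float64(132.4835697697864), np.float64(-40.91666112489452))
0 0 0
[{'extent': [277.9, 55.0, 37.5, 38.0], 'conf': 0.71}, {'extent': [162.8, 56.9, 50.0, 38.3], 'conf': 0.59}, {'extent': [164.6, 5.7, 26.0, 10.6], 'conf': 0.54}]
```

View pics/w_st.png

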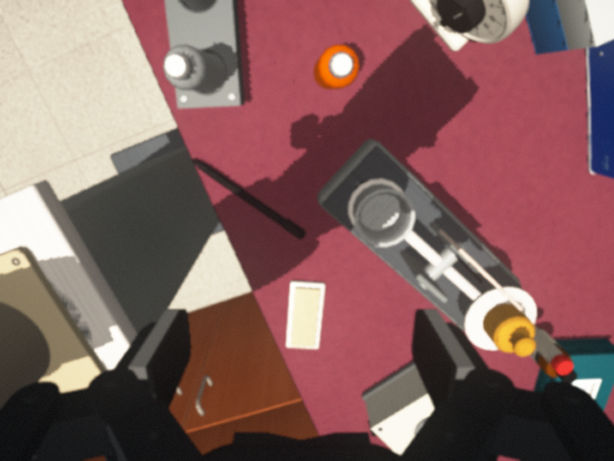

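```bash
cat > to.py <<'E'
import sys
from h import *
from scipy.spatial.transform import Rotation as Ro
x,y,z,yaw=map(float,sys.argv[1:5])
s=ctrl.read_state();R=Ro.from_euler("xyz",s["tool_rot"]);T=Ro.from_euler("xyz",[np.pi,0,np.radians(yaw)])
d=R.inv().apply(np.array([x,y,z])-s["eef_pos"])/30;w=np.degrees((R.inv()*T).as_rotvec())/6
print("pos",s["eef_pos"].round(1),"F",s["force"].round(1),"shift",d.round(2),"turn",w.round(2),"tilt-axis",R.as_matrix()[:,2].round(3),"w",round(s["width"],1))
E
python3 to.py 381.3 189.5 180 72
```

```text
pos [422.6  62.5 269.5] F [ 0.3 -0.  -0.2] shift [ 3.59 -2.78  2.85] turn [ 0.09  0.3  -0.35] tilt-axis [-0.002 -0.032 -0.999] w 85.5
```

```bash
python3 -m crank '[[[0.72,-0.56,0.57,0.02,0.06,-0.07],[0.72,-0.56,0.57,0.02,0.06,-0.07],[0.72,-0.56,0.57,0.02,0.06,-0.07],[0.72,-0.56,0.57,0.02,0.06,-0.07],[0.71,-0.54,0.57,0.01,0.06,-0.07],[0,0,0,0,0,0]]]'
python3 to.py 381.3 189.5 64 72
python3 - <<'E'
from h import *
im=ctrl.get_image("wrist");save(im,"w_a.png",s=1.2);P=cloud(im)
for c in((381,190),(401,255)):
    m=(np.hypot(P[...,0]-c[0],P[...,1]-c[1])<14)&(P[...,2]>118)&(P[...,2]<135);q=P[m];print(proj(im,(*c,126)),len(q),q.mean(0) if len(q) else 0,(q.min(0)+q.max(0))/2 if len(q) else 0)
E
```

```text
clock: 5.27
eef_pos: [387.1, 178.5, 178.3]
tool_rot: [3.134, 0.003, 1.227]
force: [-0.7, -0.0, -0.3]
width: 85.0
pos [387.1 178.5 178.3] F [-0.7 -0.  -0.3] shift [ 0.29 -0.34  3.81] turn [ 0.07  0.03 -0.28] tilt-axis [ 0.006 -0.005 -1.   ] w 85.0
(np.float64(233.68648189784773), np.float64(204.76879046653045)) 587 [381.11809007 191.59338443 124.49084164] [380.56868924 190.5001039  122.87710534]
(np.float64(226.39549890626415), np.float64(93.25083448757655)) 721 [401.69077947 254.85076307 124.77536533] [401.39966846 254.77362391 122.84107872]
```

```bash
python3 -m crank '[[[0.3,-0.33,0,0.07,0.03,-0.28],[0,0,0.6,0,0,0],[0,0,0.6,0,0,0],[0,0,0,0,0,0]]]'; python3 to.py 381 190.5 64 72
```

```text
clock: 5.65
eef_pos: [386.3, 182.9, 144.0]
tool_rot: [3.135, 0.001, 1.247]
force: [-0.6, -0.7, -1.1]
width: 85.7
pos [386.3 182.9 144. ] F [-0.6 -0.7 -1.1] shift [ 0.19 -0.27  2.66] turn [ 0.06  0.01 -0.09] tilt-axis [ 0.006 -0.003 -1.   ] w 85.7
```

```bash
python3 -m crank '[[[0.19,-0.27,0,0.06,0,-0.09],[0.1,-0.15,0,0,0,0]]]'; python3 to.py 381 190.5 64 72
```

```text
clock: 5.82
eef_pos: [378.4, 193.2, 144.9]
tool_rot: [3.141, 0.002, 1.252]
force: [-0.0, 0.2, 0.5]
width: 85.6
pos [378.4 193.2 144.9] F [-0.   0.2  0.5] shift [-0.05  0.11  2.7 ] turn [ 0.01  0.02 -0.05] tilt-axis [-0.    -0.002 -1.   ] w 85.6
```

```bash
python3 -m crank '[[[-0.05,0.1,0.1,0,0,-0.05],[0,0,0.6,0,0,0],[0,0,0.6,0,0,0],[0,0,0.5,0,0,0],[0,0,0.4,0,0,0],[0,0,0.2,0,0,0],[0,0,0,0,0,0]]]'; python3 to.py 381 190.5 64 72
```

```text
clock: 6.4
eef_pos: [386.9, 193.4, 76.2]
tool_rot: [3.13, -0.009, 1.259]
force: [0.2, -0.4, 0.3]
width: 85.1
pos [386.9 193.4  76.2] F [ 0.2 -0.4  0.3] shift [-0.16 -0.16  0.4 ] turn [ 0.11 -0.08  0.03] tilt-axis [ 0.014  0.005 -1.   ] w 85.1
```

```bash
python3 -m crank '[[[-0.16,-0.16,0.25,0.1,-0.08,0],[0,0,0.15,0,0,0],[0,0,0,0,0,0]]]'; python3 to.py 381 190.5 64 72
```

```text
clock: 6.65
eef_pos: [381.8, 190.5, 64.7]
tool_rot: [3.139, -0.002, 1.259]
force: [0.2, 1.0, 0.2]
width: 85.6
pos [381.8 190.5  64.7] F [0.2 1.  0.2] shift [-0.01 -0.03  0.02] turn [ 0.02 -0.02  0.02] tilt-axis [ 0.003  0.001 -1.   ] w 85.6
```

Well centred; close.

```bash
python3 -m crank '[[[0,0,0,0,0,0],[0,0,0,0,0,0],[0,0,0,0,0,0],[0,0,0,0,0,0],[0,0,0,0,0,0],[0,0,0,0,0,0],[0,0,0,0,0,0],[0,0,0,0,0,0]]]' 1; python3 to.py 381 190.5 64 72
```

```text
clock: 7.32
eef_pos: [382.6, 190.8, 66.0]
tool_rot: [3.138, -0.004, 1.259]
force: [-0.9, 0.4, -2.3]
width: 30.8
pos [382.6 190.8  66. ] F [-0.9  0.4 -2.3] shift [-0.02 -0.05  0.07] turn [ 0.04 -0.03  0.02] tilt-axis [ 0.005  0.002 -1.   ] w 30.8
```

```bash
python3 -m crank '[[[0,0,-0.3,0,0,0],[0,0,-0.6,0,0,0],[0,0,-0.9,0,0,0],[0,0,-0.9,0,0,0],[0,0,-0.9,0,0,0],[0,0,-0.9,0,0,0],[0,0,-0.7,0,0,0],[0,0,-0.3,0,0,0],[0,0,0,0,0,0]]]'; python3 to.py 482.8 38.8 240 72
```

```text
clock: 8.07
eef_pos: [379.0, 189.4, 236.5]
tool_rot: [-3.14, 0.003, 1.261]
force: [0.6, 0.4, -2.2]
width: 31.5
pos [379.  189.4 236.5] F [ 0.6  0.4 -2.2] shift [-3.73  4.82 -0.12] turn [-0.02  0.03  0.04] tilt-axis [-0.003 -0.002 -1.   ] w 31.5
```

```bash
python3 -m crank '[[[-0.3,0.4,0,0,0,0],[-0.5,0.65,0,0,0,0],[-0.6,0.78,0,0,0,0],[-0.6,0.78,0,0,0,0],[-0.6,0.78,0,0,0,0],[-0.5,0.65,0,0,0,0],[-0.4,0.5,0,0,0,0],[-0.2,0.2,0,0,0,0],[0,0,0,0,0,0]]]'; python3 to.py 482.8 38.8 240 72
```

```text
clock: 8.82
eef_pos: [480.5, 33.7, 229.2]
tool_rot: [-3.131, 0.007, 1.267]
force: [0.2, -0.3, -1.7]
width: 30.9
pos [480.5  33.7 229.2] F [ 0.2 -0.3 -1.7] shift [ 0.18  0.02 -0.36] turn [-0.1   0.07  0.1 ] tilt-axis [-0.012 -0.004 -1.   ] w 30.9
```

```bash
python3 -m crank '[[[0.18,0.02,0.2,-0.1,0.07,0.1],[0,0,0.5,0,0,0],[0,0,0.3,0,0,0],[0,0,0,0,0,0],[0,0,0,0,0,0]]]'; python3 to.py 482.8 38.8 162 72
python3 - <<'E'
from h import *
im=ctrl.get_image("wrist");np.save("w_h.npy",im,allow_pickle=True)
print(proj(im,(482.8,38.8,130)),ctrl.search_frame("cartridge_1",im)[:3])
cv2.imwrite("pics/w_h.png",im["color"][100:384,80:400,::-1].repeat(2,0).repeat(2,1))
E
```

```text
clock: 9.23
eef_pos: [478.3, 43.0, 195.8]
tool_rot: [-3.135, -0.0, 1.26]
force: [0.8, -0.5, -2.3]
width: 30.9
pos [478.3  43.  195.8] F [ 0.8 -0.5 -2.3] shift [-0.09  0.19  1.12] turn [-0.06 -0.    0.03] tilt-axis [-0.006  0.002 -1.   ] w 30.9
(np.float64(258.3394727796509), np.float64(213.7091531201646)) [{'extent': [252.7, 283.1, 78.6, 165.3], 'conf': 0.89}, {'extent': [216.4, 51.1, 49.6, 47.3], 'conf': 0.65}]
```

View pics/w_h.png

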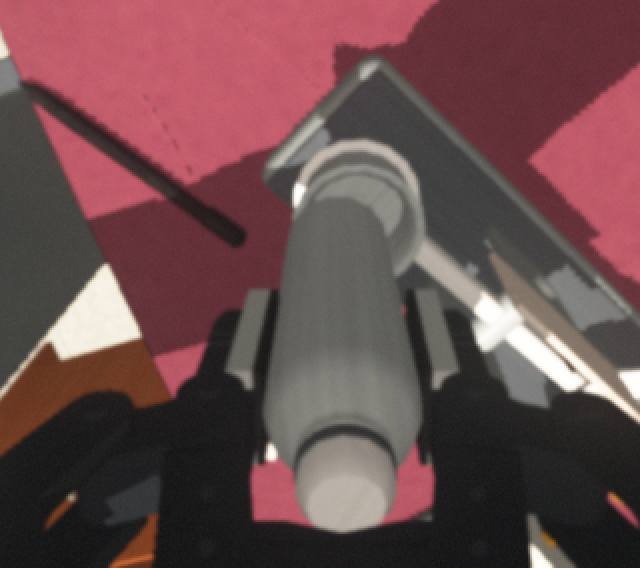

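```bash
python3 -m crank '[[[-0.09,0.19,0,-0.06,0,0.03],[0,0,0,0,0,0]]]'; python3 to.py 482.8 38.8 162 72;python3 -m crank '[[[0,0,0,0,0,0]]]'; python3 to.py 482.8 38.8 162 72
```

```text
clock: 9.5
eef_pos: [484.3, 38.8, 197.2]
tool_rot: [3.138, -0.001, 1.257]
force: [-0.2, 0.5, -2.4]
width: 30.7
pos [484.3  38.8 197.2] F [-0.2  0.5 -2.4] shift [-0.02 -0.05  1.17] turn [ 0.03 -0.01  0.01] tilt-axis [ 0.004  0.    -1.   ] w 30.7
clock: 9.58
eef_pos: [484.7, 38.8, 197.6]
tool_rot: [3.137, -0.002, 1.257]
force: [0.1, 0.3, -1.7]
width: 31.0
pos [484.7  38.8 197.6] F [ 0.1  0.3 -1.7] shift [-0.02 -0.07  1.19] turn [ 0.04 -0.02  0.  ] tilt-axis [ 0.005  0.    -1.   ] w 31.0
```

```bash
python3 -m crank '[[[-0.02,-0.06,0.15,0.04,-0.02,0],[0,0,0.15,0,0,0],[0,0,0.15,0,0,0],[0,0,0,0,0,0]]]'; python3 to.py 482.8 38.8 162 72
```

```text
clock: 9.92
eef_pos: [483.4, 38.3, 183.7]
tool_rot: [3.14, -0.0, 1.256]
force: [-0.0, 0.6, -2.4]
width: 30.7
pos [483.4  38.3 183.7] F [-0.   0.6 -2.4] shift [ 0.01 -0.03  0.72] turn [ 0.02 -0.   -0.01] tilt-axis [ 0.002 -0.001 -1.   ] w 30.7
```

```bash
python3 -m crank '[[[0,-0.02,0.15,0.02,0,0],[0,0,0.15,0,0,0],[0,0,0.12,0,0,0],[0,0,0,0,0,0]]]'; python3 to.py 482.8 38.8 162 72
```

```text
clock: 10.25
eef_pos: [483.1, 39.0, 169.4]
tool_rot: [-3.141, -0.001, 1.256]
force: [1.0, -0.1, -1.5]
width: 30.8
pos [483.1  39.  169.4] F [ 1.  -0.1 -1.5] shift [-0.01 -0.01  0.25] turn [-0.   -0.01 -0.01] tilt-axis [ 0.     0.001 -1.   ] w 30.8
```

```bash
python3 -m crank '[[[0,0,0.12,0,0,0],[0,0,0,0,0,0]]]'; python3 to.py 482.8 38.8 162 72
```

```text
clock: 10.42
eef_pos: [483.2, 39.0, 165.2]
tool_rot: [-3.141, -0.001, 1.256]
force: [-0.1, -0.1, -0.9]
width: 30.5
pos [483.2  39.  165.2] F [-0.1 -0.1 -0.9] shift [-0.01 -0.01  0.11] turn [-0.   -0.01 -0.  ] tilt-axis [-0.     0.001 -1.   ] w 30.5
```

```bash
python3 -m crank '[[[0,0,0.07,0,0,0],[0,0,0,0,0,0]]]'; python3 to.py 482.8 38.8 162 72;python3 -m crank '[[[0,0,0.04,0,0,0],[0,0,0,0,0,0]]]'; python3 to.py 482.8 38.8 162 72
```

```text
clock: 10.58
eef_pos: [483.1, 39.0, 162.8]
tool_rot: [-3.141, -0.001, 1.256]
force: [-0.1, 0.6, -2.2]
width: 30.4
pos [483.1  39.  162.8] F [-0.1  0.6 -2.2] shift [-0.01 -0.01  0.03] turn [-0.01 -0.01 -0.  ] tilt-axis [-0.     0.001 -1.   ] w 30.4
clock: 10.75
eef_pos: [483.3, 39.0, 161.7]
tool_rot: [-3.141, -0.001, 1.256]
force: [0.0, 0.4, 1.4]
width: 30.4
pos [483.3  39.  161.7] F [0.  0.4 1.4] shift [-0.01 -0.01 -0.01] turn [-0.   -0.01 -0.01] tilt-axis [-0.     0.001 -1.   ] w 30.4
```

```bash
python3 -m crank '[[[0,0,0,0,0,0],[0,0,0,0,0,0],[0,0,0,0,0,0],[0,0,0,0,0,0],[0,0,0,0,0,0],[0,0,0,0,0,0],[0,0,0,0,0,0],[0,0,0,0,0,0],[0,0,0,0,0,0],[0,0,0,0,0,0]]]' -0.2
python3 - <<'E'
from h import *
for n in("wrist","scene"):
    im=ctrl.get_image(n);P=cloud(im);np.save("b_"+n+".npy",im,allow_pickle=True)
    m=(np.hypot(P[...,0]-483,P[...,1]-39)<24)&(P[...,2]>195);q=P[m];print(n,len(q),np.percentile(q[:,2],[50,90,98]) if len(q) else 0)
    m=(np.hypot(P[...,0]-483,P[...,1]-39)<26)&(np.hypot(P[...,0]-483,P[...,1]-39)>17)&(P[...,2]>90)&(P[...,2]<140);q=P[m];print("rim",np.percentile(q[:,2],[50,90,98]))
ws=cv2.resize(np.load("b_wrist.npy",allow_pickle=True).item()["color"],(400,300));im=np.load("b_scene.npy",allow_pickle=True).item()["color"][150:270,190:350]
cv2.imwrite("pics/b.png",np.hstack([ws,cv2.resize(im,(400,300))])[...,::-1])
E
python3 to.py 482.8 38.8 162 72
```

```text
clock: 11.58
eef_pos: [483.9, 39.0, 162.7]
tool_rot: [3.14, -0.001, 1.256]
force: [0.8, 1.5, -0.1]
width: 51.1
wrist 9382 [220.63545792 243.35629596 247.88661442]
rim [121.25174004 129.92525464 130.62318979]
scene 503 [249.33823899 279.41078194 477.77873267]
rim [116.44521203 131.01149565 138.0136533 ]
pos [483.9  39.  162.7] F [-0.5  0.6 -0.6] shift [-0.02 -0.03  0.02] turn [ 0.02 -0.01 -0.01] tilt-axis [ 0.002  0.001 -1.   ] w 51.6
```

View pics/b.png

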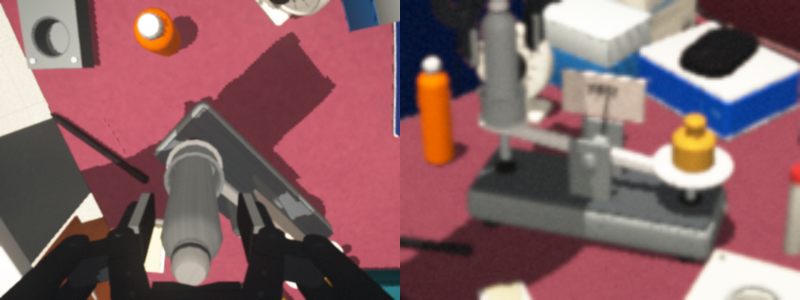

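```bash
python3 -m crank '[[[-0.02,-0.03,-0.2,0,0,0],[0,0,-0.4,0,0,0],[0,0,-0.6,0,0,0],[0,0,-0.8,0,0,0],[0,0,-0.8,0,0,0],[0,0,-0.6,0,0,0],[0,0,-0.3,0,0,0],[0,0,0,0,0,0]]]'; python3 to.py 401.5 254.8 180 72
```

```text
clock: 12.35
eef_pos: [480.7, 39.0, 280.4]
tool_rot: [-3.14, -0.0, 1.258]
force: [-0.0, 0.6, -0.0]
width: 51.1
pos [480.7  39.  280.4] F [-0.   0.6 -0. ] shift [ 6.03 -4.72  3.36] turn [-0.02 -0.    0.01] tilt-axis [-0.002  0.001 -1.   ] w 51.1
```

```bash
python3 -m crank '[[[0.3,-0.24,0,0,0,0],[0.6,-0.47,0,0,0,0],[0.8,-0.63,0,0,0,0],[0.8,-0.63,0.2,0,0,0],[0.8,-0.63,0.5,0,0,0],[0.8,-0.63,0.6,0,0,0],[0.8,-0.63,0.6,0,0,0],[0.6,-0.47,0.5,0,0,0],[0.4,-0.3,0.4,0,0,0],[0.15,-0.1,0.3,0,0,0],[0,0,0,0,0,0]]]' -0.4; python3 to.py 401.5 254.8 66 72
python3 - <<'E'
from h import *
im=ctrl.get_image("wrist");P=cloud(im)
m=(np.hypot(P[...,0]-401,P[...,1]-255)<14)&(P[...,2]>118)&(P[...,2]<135);q=P[m];print(len(q),q.mean(0),(q.min(0)+q.max(0))/2)
E
```

```text
clock: 13.27
eef_pos: [389.0, 269.0, 178.2]
tool_rot: [-3.132, 0.003, 1.258]
force: [-0.5, 0.5, 0.2]
width: 59.6
pos [389.  269.  178.2] F [-0.5  0.5  0.2] shift [-0.31  0.58  3.73] turn [-0.09  0.03  0.01] tilt-axis [-0.01  0.   -1.  ] w 59.6
556 [401.62878064 256.79131241 124.42775268] [401.50769391 255.07861758 122.99203023]
```

```bash
python3 -m crank '[[[-0.3,0.56,0.1,-0.09,0.03,0],[0,0,0.2,0,0,0],[0,0,0,0,0,0]]]'; python3 to.py 401.5 255 66 72;python3 -m crank '[[[0,0,0,0,0,0]]]'; python3 to.py 401.5 255 66 72
```

```text
clock: 13.57
eef_pos: [401.5, 254.5, 169.5]
tool_rot: [-3.141, 0.0, 1.258]
force: [-0.4, -0.7, 0.7]
width: 59.8
pos [401.5 254.5 169.5] F [-0.4 -0.7  0.7] shift [ 0.02 -0.    3.45] turn [-0.01  0.    0.02] tilt-axis [-0.001 -0.    -1.   ] w 59.8
clock: 13.65
eef_pos: [401.5, 253.9, 169.6]
tool_rot: [-3.141, 0.001, 1.257]
force: [-0.5, -0.1, -0.4]
width: 60.4
pos [401.5 253.9 169.6] F [-0.5 -0.1 -0.4] shift [ 0.04 -0.01  3.45] turn [-0.01  0.01  0.  ] tilt-axis [-0.001 -0.    -1.   ] w 60.4
```

```bash
python3 -m crank '[[[0.03,0,0.3,0,0,0],[0,0,0.4,0,0,0],[0,0,0.4,0,0,0],[0,0,0.4,0,0,0],[0,0,0.3,0,0,0],[0,0,0,0,0,0]]]'; python3 to.py 401.5 255 66 72
```

```text
clock: 14.15
eef_pos: [402.6, 256.0, 113.9]
tool_rot: [3.14, -0.004, 1.254]
force: [0.9, -1.6, -0.3]
width: 60.0
pos [402.6 256.  113.9] F [ 0.9 -1.6 -0.3] shift [-0.05 -0.03  1.6 ] turn [ 0.01 -0.04 -0.03] tilt-axis [ 0.002  0.003 -1.   ] w 60.0
```

```bash
python3 -m crank '[[[-0.05,-0.03,0.3,0,-0.04,-0.03],[0,0,0.4,0,0,0],[0,0,0.4,0,0,0],[0,0,0.3,0,0,0],[0,0,0.1,0,0,0],[0,0,0,0,0,0]]]'; python3 to.py 401.5 255 66 72
```

```text
clock: 14.65
eef_pos: [401.6, 256.1, 66.6]
tool_rot: [3.139, -0.001, 1.258]
force: [-0.9, -0.4, 0.3]
width: 59.8
pos [401.6 256.1  66.6] F [-0.9 -0.4  0.3] shift [-0.04  0.01  0.02] turn [ 0.02 -0.01  0.01] tilt-axis [ 0.003  0.    -1.   ] w 59.8
```

```bash
python3 -m crank '[[[-0.03,0,0,0.02,0,0],[0,0,0,0,0,0],[0,0,0,0,0,0],[0,0,0,0,0,0],[0,0,0,0,0,0],[0,0,0,0,0,0],[0,0,0,0,0,0]]]' 1; python3 to.py 401.5 255 66 72
python3 -m crank '[[[0,0,-0.3,0,0,0],[0,0,-0.6,0,0,0],[0,0,-0.9,0,0,0],[0,0,-0.9,0,0,0],[0,0,-0.9,0,0,0],[0,0,-0.9,0,0,0],[0,0,-0.7,0,0,0],[0,0,-0.5,0,0,0],[0,0,-0.3,0,0,0],[0,0,0,0,0,0]]]'; python3 to.py 475.5 -264.7 255 72
```

```text
clock: 15.23
eef_pos: [401.6, 255.4, 67.9]
tool_rot: [3.141, -0.003, 1.258]
force: [-0.6, -0.3, -3.7]
width: 30.8
pos [401.6 255.4  67.9] F [-0.6 -0.3 -3.7] shift [-0.01 -0.    0.06] turn [ 0.01 -0.02  0.01] tilt-axis [ 0.002  0.002 -1.   ] w 30.8
clock: 16.07
eef_pos: [398.2, 253.5, 260.4]
tool_rot: [-3.14, 0.002, 1.261]
force: [-0.8, 0.4, -3.4]
width: 30.8
pos [398.2 253.5 260.4] F [-0.8  0.4 -3.4] shift [-15.66   7.73   0.2 ] turn [-0.01  0.02  0.04] tilt-axis [-0.002 -0.001 -1.   ] w 30.8
```

```bash
python3 - <<'E'
from h import *
for f in("top","w_gas"):
    P=cloud(np.load(f+".npy",allow_pickle=True).item()).reshape(-1,3);P=P[~np.isnan(P[:,0])]
    for a,b in((40,120),(120,250),(250,390)):
        q=P[(P[:,2]>a)&(P[:,2]<b)&(P[:,1]<-330)&(P[:,0]>300)&(P[:,0]<700)]
        if len(q):
            d=np.hypot(q[:,0]-475.5,q[:,1]+264.7);i=np.argsort(d)[:len(d)//200+3];print(f,a,b,d[i[-1]],q[i[-1]])
E
python3 -m crank '[[[-0.4,0.1,-0.4,0,0,0],[-0.8,0.2,-0.5,0,0,0],[-1,0.25,-0.4,0,0,0],[-1,0.3,-0.2,0,0,0],[-1,0.3,0,0,0,0],[-1,0.3,0,0,0,0],[-1,0.3,0,0,0,0],[-1,0.3,0,0,0,0],[-1,0.4,0,0,0,0],[-0.8,0.4,0,0,0,0]]]'; python3 to.py 475.5 -264.7 260 72
```

```text
top 40 120 128.6144291045778 [ 489.84195976 -392.51228252   82.98738032]
top 120 250 128.21186774753713 [ 487.13856268 -392.38252382  249.81875179]
top 250 390 127.09385175175186 [ 486.37019582 -391.32814062  338.87931852]
w_gas 40 120 128.80692614267682 [ 492.74009949 -392.34796587   42.95417647]
w_gas 120 250 129.2470714178469 [ 487.5562495  -393.38353554  211.10575685]
w_gas 250 390 134.113362511672 [ 495.9647939  -397.24277127  259.17296591]
clock: 16.9
eef_pos: [391.1, -35.0, 305.1]
tool_rot: [-3.134, 0.001, 1.278]
force: [0.1, 0.1, -2.7]
width: 30.4
pos [391.1 -35.  305.1] F [ 0.1  0.1 -2.7] shift [-6.52  4.91  1.47] turn [-0.07  0.01  0.21] tilt-axis [-0.007  0.001 -1.   ] w 30.4
```

```bash
python3 -m crank '[[[-0.8,0.6,0,0,0,0.05],[-0.8,0.6,0.1,0,0,0.05],[-0.8,0.6,0.2,0,0,0.05],[-0.8,0.6,0.2,0,0,0.05],[-0.8,0.6,0.2,0,0,0],[-0.8,0.6,0.2,0,0,0],[-0.7,0.55,0.2,0,0,0],[-0.5,0.4,0.2,0,0,0],[-0.3,0.2,0.1,0,0,0],[0,0,0,0,0,0]]]'; python3 to.py 475.5 -264.7 150 72
```

```text
clock: 17.73
eef_pos: [462.3, -275.0, 254.4]
tool_rot: [-3.122, 0.005, 1.248]
force: [-0.3, -0.1, -2.2]
width: 30.3
pos [ 462.3 -275.   254.4] F [-0.3 -0.1 -2.2] shift [0.48 0.37 3.47] turn [-0.18  0.04 -0.08] tilt-axis [-0.02   0.002 -1.   ] w 30.3
```

```bash
python3 -m crank '[[[0.45,0.3,0.3,-0.18,0.04,-0.08],[0,0,0.6,0,0,0],[0,0,0.8,0,0,0],[0,0,0.8,0,0,0],[0,0,0.5,0,0,0],[0,0,0.2,0,0,0],[0,0,0,0,0,0],[0,0,0,0,0,0]]]'; python3 to.py 475.5 -264.7 150 72
```

```text
clock: 18.4
eef_pos: [473.1, -253.4, 156.6]
tool_rot: [-3.137, -0.006, 1.265]
force: [0.4, 0.8, -1.7]
width: 30.9
pos [ 473.1 -253.4  156.6] F [ 0.4  0.8 -1.7] shift [-0.34  0.19  0.22] turn [-0.04 -0.06  0.08] tilt-axis [-0.002  0.007 -1.   ] w 30.9
```

```bash
python3 -m crank '[[[-0.34,0.19,0.1,-0.04,-0.06,0.08],[0,0,0.2,0,0,0],[0,0,0,0,0,0]]]'; python3 to.py 475.5 -264.7 140 72;  python3 -m crank '[[[0,0,0,0,0,0]]]'; python3 to.py 475.5 -264.7 140 72
```

```text
clock: 18.65
eef_pos: [477.4, -265.7, 149.9]
tool_rot: [3.136, 0.002, 1.257]
force: [-0.9, 0.0, -2.9]
width: 30.7
pos [ 477.4 -265.7  149.9] F [-0.9  0.  -2.9] shift [ 0.01 -0.07  0.33] turn [0.05 0.01 0.  ] tilt-axis [ 0.004 -0.003 -1.   ] w 30.7
clock: 18.73
eef_pos: [477.8, -266.4, 150.4]
tool_rot: [3.135, 0.002, 1.256]
force: [0.3, -0.1, -3.0]
width: 30.2
pos [ 477.8 -266.4  150.4] F [ 0.3 -0.1 -3. ] shift [ 0.03 -0.09  0.34] turn [ 0.06  0.02 -0.  ] tilt-axis [ 0.006 -0.004 -1.   ] w 30.2
```

```bash
python3 -m crank '[[[0.03,-0.09,0.2,0.05,0.02,0],[0,0,0.2,0,0,0],[0,0,0.15,0,0,0],[0,0,0,0,0,0]]]'; python3 to.py 475.5 -264.7 124 72
python3 - <<'E'
from h import *
im=ctrl.get_image("wrist");u,v=map(int,proj(im,(475.5,-264.7,66)));print(u,v)
cv2.imwrite("pics/w_w.png",cv2.resize(im["color"][max(v-90,0):v+70,u-100:u+100,::-1],None,fx=4,fy=4,interpolation=cv2.INTER_CUBIC))
E
```

```text
clock: 19.07
eef_pos: [475.8, -265.2, 133.2]
tool_rot: [3.139, 0.0, 1.255]
force: [0.4, 0.6, -3.4]
width: 30.8
pos [ 475.8 -265.2  133.2] F [ 0.4  0.6 -3.4] shift [ 0.01 -0.02  0.31] turn [ 0.03  0.   -0.01] tilt-axis [ 0.003 -0.001 -1.   ] w 30.8
248 208
```

View pics/w_w.png

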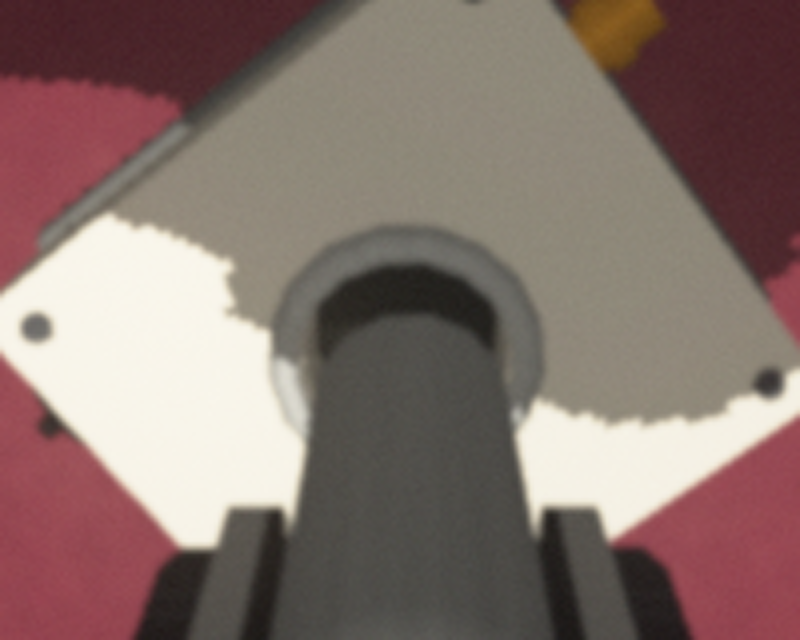

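```bash
python3 -m crank '[[[0.01,-0.02,0.12,0.03,0,0],[0,0,0.12,0,0,0],[0,0,0.12,0,0,0],[0,0,0,0,0,0]]]'; python3 to.py 475.5 -264.7 111 72
```

```text
clock: 19.45
eef_pos: [475.7, -264.5, 121.6]
tool_rot: [-3.141, -0.0, 1.256]
force: [-0.6, -0.7, -2.9]
width: 30.7
pos [ 475.7 -264.5  121.6] F [-0.6 -0.7 -2.9] shift [-0.01 -0.    0.35] turn [-0.   -0.   -0.01] tilt-axis [-0.  0. -1.] w 30.7
```

```bash
python3 -m crank '[[[0,0,0.12,0,0,0],[0,0,0.12,0,0,0],[0,0,0,0,0,0]]]'; python3 to.py 475.5 -264.7 111 72
```

```text
clock: 19.7
eef_pos: [475.8, -264.5, 113.6]
tool_rot: [-3.141, -0.0, 1.256]
force: [0.1, -0.3, -3.3]
width: 30.6
pos [ 475.8 -264.5  113.6] F [ 0.1 -0.3 -3.3] shift [-0.01 -0.01  0.09] turn [-0.   -0.   -0.01] tilt-axis [-0.  0. -1.] w 30.6
```

```bash
for i in 1 2 3; do python3 -m crank '[[[0,0,0.08,0,0,0],[0,0,0,0,0,0]]]'| sed -n '2p;4p'; done
```

```text
eef_pos: [475.8, -264.5, 110.8]
force: [0.9, 0.7, -3.9]
eef_pos: [475.8, -264.6, 108.2]
force: [0.2, 1.0, -2.2]
eef_pos: [476.0, -264.6, 105.7]
force: [-0.1, -0.2, -2.3]
```

```bash
for i in 1 2 3 4; do python3 -m crank '[[[0,0,0.06,0,0,0],[0,0,0,0,0,0]]]'| sed -n '2p;4p'; done
```

```text
eef_pos: [476.3, -264.8, 104.6]
force: [-1.4, 0.9, 2.1]
eef_pos: [476.3, -264.8, 103.8]
force: [-0.4, 0.7, 0.8]
eef_pos: [476.3, -264.8, 102.8]
force: [-1.1, 0.4, 2.9]
eef_pos: [476.2, -264.8, 101.6]
force: [-1.6, 0.7, 3.6]
```

```bash
for i in 1 2 3 4 5; do python3 -m crank '[[[0,0,0.06,0,0,0],[0,0,0.03,0,0,0]]]'| sed -n '2p;4p;5p'; done
```

```text
eef_pos: [476.3, -264.8, 99.5]
force: [-1.6, 0.5, 6.8]
width: 30.5
eef_pos: [476.3, -264.7, 97.4]
force: [-2.0, 1.0, 7.2]
width: 30.4
eef_pos: [476.2, -264.7, 95.2]
force: [-2.2, 1.0, 6.9]
width: 30.5
eef_pos: [476.2, -264.7, 93.1]
force: [-1.7, 1.7, 6.7]
width: 30.5
eef_pos: [476.3, -264.7, 91.5]
force: [-2.8, 2.0, 14.9]
width: 30.6
```

```bash
python3 -m crank '[[[0,0,0.02,0,0,0]]]'| sed -n '2p;4p'; python3 to.py 476 -264.7 91 72;  python3 -m crank '[[[0,0,0.01,0,0,0]]]'| sed -n '2p;4p'
```

```text
eef_pos: [476.3, -264.7, 91.8]
force: [-3.0, 1.3, 11.6]
pos [ 476.3 -264.7   91.8] F [-3.   1.3 11.6] shift [-0.   -0.01  0.03] turn [ 0.03  0.04 -0.01] tilt-axis [ 0.002 -0.005 -1.   ] w 30.4
eef_pos: [476.3, -264.7, 92.2]
force: [-2.2, 1.4, 8.3]
```

```bash
python3 -m crank '[[[0,0,0.06,0,0,0],[0,0,0.03,0,0,0]]]'| sed -n '2p;4p'; python3 -m crank '[[[0,0,0.05,0,0,0]]]'| sed -n '2p;4p'
```

```text
eef_pos: [476.3, -264.7, 91.5]
force: [-3.2, 1.7, 14.6]
eef_pos: [476.3, -264.6, 91.3]
force: [-3.9, 1.8, 17.3]
```

```bash
python3 -m crank '[[[0,0,-0.03,0,0,0],[0,0,0,0,0,0]]]'| sed -n '2p;4p'; python3 -m crank '[[[0,0,0,0,0,0],[0,0,0,0,0,0],[0,0,0,0,0,0],[0,0,0,0,0,0],[0,0,0,0,0,0],[0,0,0,0,0,0]]]' -0.3; python3 -m crank '[[[0,0,-0.2,0,0,0],[0,0,-0.4,0,0,0],[0,0,-0.6,0,0,0],[0,0,-0.8,0,0,0],[0,0,-0.8,0,0,0],[0,0,-0.8,0,0,0],[0,0,-0.6,0,0,0],[0,0,-0.3,0,0,0],[0,0,0,0,0,0],[0,0,0,0,0,0]]]'
python3 - <<'E'
from h import *
im=ctrl.get_image("wrist");s=ctrl.get_image("scene");t=ctrl.get_image("top")
for n,i in(("wrist",im),("top",t),("scene",s)):
    P=cloud(i);q=P[(np.hypot(P[...,0]-475.5,P[...,1]+264.7)<12)&(P[...,2]>60)&(P[...,2]<170)];print(n,"well cart top",len(q),np.percentile(q[:,2],[50,95]) if len(q) else 0,q.mean(0) if len(q) else 0)
    q=P[(np.hypot(P[...,0]-483,P[...,1]-39)<20)&(P[...,2]>180)&(P[...,2]<240)];print("cup cart top",len(q),np.percentile(q[:,2],[50,95]) if len(q) else 0,q.mean(0) if len(q) else 0)
a=cv2.resize(im["color"],(400,300));b=cv2.resize(s["color"][140:320,150:390],(400,300));cv2.imwrite("pics/end.png",np.hstack([a,b])[...,::-1])
E
```

```text
eef_pos: [476.2, -264.5, 93.1]
force: [-0.8, 0.7, -0.7]
clock: 22.78
eef_pos: [477.8, -265.2, 91.9]
tool_rot: [3.134, 0.005, 1.255]
force: [-0.0, 0.2, 0.2]
width: 55.2
clock: 23.62
eef_pos: [476.3, -263.5, 234.5]
tool_rot: [3.136, 0.005, 1.256]
force: [-0.3, 0.1, -0.6]
width: 55.4
wrist well cart top 765 [147.63715848 152.47126959] [ 476.50180771 -262.05953971  144.62399107]
cup cart top 0 0 0
top well cart top 80 [146.80538275 152.40502423] [ 473.92688004 -261.80036665  144.51364384]
cup cart top 176 [204.79441679 221.83874763] [477.80281177  40.58963858 206.41837834]
scene well cart top 114 [145.24835006 152.31532249] [ 470.41455376 -267.73157904  144.47171504]
cup cart top 218 [201.99601418 221.12467424] [473.83076275  32.43894202 201.52586813]
```

View pics/end.png

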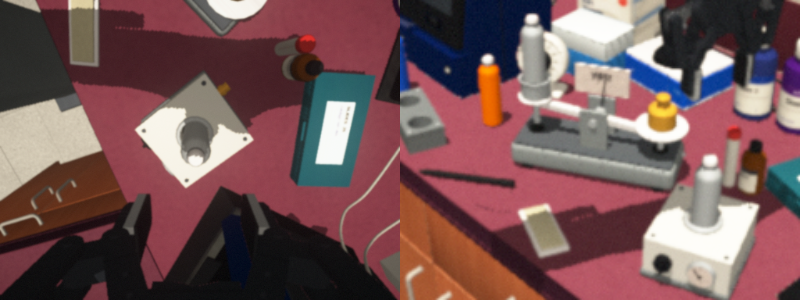

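```bash
python3 -c "
from cell import ctrl
print(ctrl.finish_job())"
```

```text
the job is handed in; nothing more can be done
None
```

The full cartridge is pressed down to the stop in the gas unit, and the spent one stands in the raised balance cup. I handed the job in at about 24 s of the 70 s allowed.

- **Weighing:** I set the cartridge from the nearer hole in the cup, with about 3–4 N on the balance, and let go. The cup stayed up, with its rim still at 130 mm, so that cartridge is spent and I left it there.
- **Pressing:** The other cartridge was heavier in the gripper (about 3.3 N against about 2 N). I did not check it on the balance; I took it as the full one. Pressing it into the well, I felt the seat about 19 mm below the mouth. It then moved at about 10 N, and the force rose sharply after about 12 mm. I pressed twice more, up to about 20 N including its weight, and it stayed on the stop.
- **Last checks:** The top of the cartridge in the well is at 152 mm, about 30 mm of it below the mouth, which agrees with the seat being on its stop. The top of the spent one is at 222 mm, so the cup is still up. The bystanders and look-alikes visible in the last pictures look undisturbed, and the gripper is open and clear of everything.

No check failed. The wrist force readings carry about 1 N of noise, and I had no direct reading of the seat or the beam.

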